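# Put the mixed-up lids back on their own parts jars

### The job

The lids of the charcoal, cream and blue parts jars got mixed up when the jars were refilled. Put each lid back on the jar of its own colour, its plug fully home in the mouth and its flange flat on the rim; each jar is covered at the start, so set a lid down on the cutting mat or another clear spot for the time being. Leave the jars standing upright where they are, and do not disturb the green jar.

Things in the scene. Friction and masses are not known exactly. Their poses are not given: they have to be found in the camera images.
- lid_charcoal_grip (a point): Loose charcoal (near-black) lid, 40 mm tall, 60 g. From below: round plug 36.5 mm across, 10 mm deep, lower edge bevelled 3 mm, black sealing ring (no grip); flange 64 mm across, 4 mm thick; fluted round knob 34 mm across, 26 mm tall, to grip from any side. The point is on the axis, 35 mm above the underside, 5 mm below the top; z up. Starts on the blue jar.
- lid_cream_grip (a point): Loose cream lid, 40 mm tall, 60 g. From below: round plug 41.5 mm across, 10 mm deep, lower edge bevelled 3 mm, black sealing ring (no grip); flange 64 mm across, 4 mm thick; fluted round knob 34 mm across, 26 mm tall, to grip from any side. The point is on the axis, 35 mm above the underside, 5 mm below the top; z up. Starts on the charcoal (near-black) jar.
- lid_blue_grip (a point): Loose blue lid, 40 mm tall, 60 g. From below: round plug 46.5 mm across, 10 mm deep, lower edge bevelled 3 mm, black sealing ring (no grip); flange 64 mm across, 4 mm thick; fluted round knob 34 mm across, 26 mm tall, to grip from any side. The point is on the axis, 35 mm above the underside, 5 mm below the top; z up. Starts on the cream jar.
- jar_charcoal: Loose charcoal (near-black) parts jar, 0.45 kg, 76 mm across, 72 mm tall to the rim; round mouth 40 mm across, neck wall 5 mm, 20 mm deep to its fill; blank label. Origin: centre of the underside, z up. With its own lid fully home the plug's underside is 62 mm and the lid's grip point 97 mm above the origin; a lid too wide stands 7 mm proud.
- jar_cream: Loose cream parts jar, 0.45 kg, 80 mm across, 72 mm tall to the rim; round mouth 45 mm across, neck wall 5 mm, 20 mm deep to its fill; blank label. Origin: centre of the underside, z up. With its own lid fully home the plug's underside is 62 mm and the lid's grip point 97 mm above the origin; a lid too wide stands 7 mm proud.
- jar_blue: Loose blue parts jar, 0.45 kg, 84 mm across, 72 mm tall to the rim; round mouth 50 mm across, neck wall 5 mm, 20 mm deep to its fill; blank label. Origin: centre of the underside, z up. With its own lid fully home the plug's underside is 62 mm and the lid's grip point 97 mm above the origin; a lid too wide stands 7 mm proud.
- jar_green: A fourth parts jar, sage green, 80 mm across, 102 mm tall to the top of its knob, loose, already closed with its own lid; it is not part of the job. Origin at the centre of its underside.
- mat: A small dark green cutting mat with a pale grid, 100 mm (its x) by 140 mm (its y), 3 mm thick, lying fixed on the worktop and empty: a clear place to set a lid down meanwhile. Origin at the centre of its underside.
- binding_machine: The grey comb binding machine, fixed, 440 by 480 mm, standing to the left of the work; its black lever stands up at its right-hand end, to 520 mm above the worktop. The arm may start beside it: then draw back towards the base before swinging right. Origin under its middle.
There are look-alikes about, which are no part of the job. What is shaped like the part that bears lid_cream_grip but orange or turquoise is not meant.

How it is judged:
By the outcome, as a careful person would: the job done as asked, in the order asked, and still so for the second after the job is handed in, with the robot touching nothing.
It also fails if it takes over 96 s, if anything falls off the work surface, if the arm or the gripper's body presses on something with over 40 N, if the wrist force passes 120 N, or if a joint passes its speed limit or range.

### The arm

A 6-joint arm with a two-finger parallel gripper is mounted at the origin on a cart in front of the work surface, level with it; the furniture and walls round the work are solid. World frame = base frame: x ahead of the robot, y to its left, z up, the work surface at z = 0. Lengths are in m, angles in rad, forces in N, time in s.
With the tool pointing down it reaches from about 0.25 to 0.8 m from the base axis. Payload 8.5 kg.
Tool frame: the origin (TCP) lies at the very end of the fingers, on their centre line; the grasp point (between the pads) lies 19 mm behind it; z points along the fingers, y is the line along which they close (so a half turn about z gives the same grasp; the last joint's range is limited). The gripper opens to 85 mm and grips with 20 to 120 N. Pads are 22 mm wide; open, the fingers measure 114 mm over their backs; the gripper's body (76 mm by 85 mm) begins 54 mm behind the grasp point. The pads swing forward as they close: fully open they stand 13 mm farther back than shut.
Start: joints at [1.111, 0.238, -0.013, 1.319, 0, 1.571], TCP at [0.233, 0.47, 0.21] pointing down, gripper open.
Joint ranges: [-2.66, 2.66], [-1.03, 1.9], [-1.14, 1.46], [-1.82, 2.27], [-1.45, 1.34], [-3.14, 3.14]. Speed limits (rad/s): [2.22, 2.22, 2.79, 3.14, 3.14, 3.14].

### API

Orientations are given as a unit quaternion [w, x, y, z].
In Python, from cell import telemetry, cams, ticket gives the robot as it stands.
- The arm moves only by the tool jog_arm, never from a script. Its argument "increments" is text: rows parted by semicolons, each of 4 numbers parted by spaces: the shift along the tool's x, y, z each as a share of 30 mm, from -1 to 1, then the turn about the tool's z as a share of 8 degrees, from -1 to 1. In form: x y z twist; .... A call has 1 to 10 rows; each row shifts and turns the commanded pose from where the row before left it, along the tool's axes as they then stand; what a row does not reach is not made up. A row lasts 1/8 s, in which the tool goes at most 62.5 mm and 10.7 degrees, less where a joint would pass 70% of its speed; a pose out of reach is approached as far as the arm can. A call with a number of a shift or a turn outside -1 to 1 is refused whole. A call with a gripper value outside its range is refused whole. "fingers" is the closure, from 0 (fully open) to 1 (shut), set as the call begins (left out, the last holds). The fingers move at their own pace and stop on an object; "grip_force" is the grip in N (left out, the last holds). Time passes only in rows, so rows that do not move let the fingers close. It gives the time, the measured TCP pose, the force, the opening and the grip force at its end, in the units of the state.
- telemetry.read_state(): the state, without advancing time (a new reading comes with each control period).
- cams.capture(name): name is "side" or "top" or "wrist"; returns the picture (400x640x3 uint8, red, green, blue); there is no depth.
- cams.get_calibration(name): a dict with "vfov" (degrees; the focal length in pixels is half the picture's height over the tangent of half this angle, whatever the lens; pixels are square), "cx", "cy" (the principal point, pixels), "world_from_camera" (4x4, takes a point from camera to world coordinates). Camera axes: x right, y down, z forward; pixel columns grow to the right and rows downward; lengths in m; the calibration is good to about 2 mm. A picture is of the moment at which its call begins: read the wrist's pose just before it. get_calibration takes no time and is no camera call; for the wrist camera it gives the pose at the moment of the call.
- ticket.job_done(): hands the job in; it is judged then, once.
Trained networks look in the newest picture that a camera, given by its name, has taken for a name from the list of things; names that differ only in an ending like _2 or _b are one class to them, and where a whole thing is asked for, a point or a joint stands for the part that bears it (a point fixed in the world has none). Each returns a list of dicts, best first, with "score" (0 to 1); they miss things now and then, are a little off and sometimes report something else, mostly with a low value. They report only what shows in the picture. A call takes as long as a camera call. They do not tell look-alikes from the thing itself.
- cams.regions_of(camera, label): "region" (400x640 bool, what is visible of it) and "location" ([column, row] in pixels, amid what is visible of it).
The state is a dict: "time": time; "joint_pos": joint angles; "qd": joint speeds; "joint_torque": joint torques, N m; "eef_pos": TCP position; "orientation": TCP orientation; "ft_force": force on the tool from outside, world axes, zero at the start; "torque": the same for the moment, N m; "opening": finger opening in m; "grip_force": force on a finger pad.
Only numpy, scipy, OpenCV 4.12 (cv2) and the standard library are available. Lean on these libraries where they do the work, as an engineer would, in place of code of your own. Each camera call takes 0.05 s, during which the arm holds its last target. There are 200 camera calls.

## Working session

There is one attempt and no reset: what is moved stays moved. The work goes in short steps, Python scripts to look and compute and a tool call to move; the robot and the scene stay as the last step left them, time stands still between calls to the robot, and variables do not carry over. Pictures are saved under pics/ and viewed, at most 14 in all, crops included, and the job is handed in when it is done.

Besides the shell and the picture viewer there is one more tool, called as name(argument=value, ...), one argument or row to a line, values as JSON. jog_arm: Moves the arm, as the interface text tells. Shift numbers are shares of 30 mm and turn numbers shares of 8 degrees, none past 1 either way. Its arguments: {"type":"object","properties":{"increments":{"type":"string"},"fingers":{"type":"number"},"grip_force":{"type":"number"}},"required":["increments"]}

```bash
ls; mkdir -p pics
python3 - <<'E'
from cell import telemetry, cams
import cv2, numpy as np
s=telemetry.read_state(); print({k:np.round(v,3) for k,v in s.items()})
for n in ("top","side"):
    im=cams.capture(n); cv2.imwrite(f"pics/{n}0.png",im[:,:,::-1])
    c=cams.get_calibration(n); print(n,c["vfov"],c["cx"],c["cy"],np.round(c["world_from_camera"],3).tolist())
    for l in ("lid_charcoal_grip","lid_cream_grip","lid_blue_grip","jar_charcoal","jar_cream","jar_blue","jar_green","mat"):
        print(l,[(round(float(d["score"]),2),np.round(d["location"],1).tolist(),int(d["region"].sum())) for d in cams.regions_of(n,l)])
E
```

```text
pics
{'time': np.float64(0.0), 'joint_pos': array([ 1.111,  0.239, -0.014,  1.319, -0.   ,  1.571]), 'qd': array([-0.001, -0.   ,  0.   , -0.001,  0.001,  0.001]), 'joint_torque': array([ 2.0000e-03, -5.3878e+01,  3.4644e+01,  1.8000e-02,  0.0000e+00,
        0.0000e+00]), 'eef_pos': array([0.233, 0.47 , 0.21 ]), 'orientation': array([-0.   ,  0.228,  0.974, -0.001]), 'ft_force': array([ 0.31 , -0.317,  0.403]), 'torque': array([ 0.028, -0.027,  0.006]), 'grip_force': np.float64(0.0), 'opening': np.float64(0.085)}
top 54.81414797785107 319.47426768678656 200.87894919736559 [[0.015, -0.993, 0.12, 0.446], [-1.0, -0.018, -0.018, 0.067], [0.02, -0.12, -0.993, 1.069], [0.0, 0.0, 0.0, 1.0]]
lid_charcoal_grip [(0.59, [412.6, 236.4], 458)]
lid_cream_grip [(0.83, [378.5, 171.2], 472), (0.74, [263.7, 144.0], 398)]
lid_blue_grip [(0.88, [440.6, 175.4], 473)]
jar_charcoal [(0.53, [367.7, 176.7], 172)]
jar_cream [(0.67, [425.0, 180.5], 323), (0.29, [367.9, 179.8], 248)]
jar_blue [(0.81, [395.0, 242.7], 383), (0.31, [440.9, 173.6], 424)]
jar_green [(0.64, [348.9, 242.0], 752)]
mat [(0.56, [322.0, 184.2], 1772)]
side 42.24497893627117 325.2937952347569 192.96135976562974 [[-0.974, -0.101, 0.204, 0.268], [-0.228, 0.434, -0.872, 1.313], [-0.0, -0.895, -0.445, 0.747], [0.0, 0.0, 0.0, 1.0]]
lid_charcoal_grip [(0.76, [371.1, 164.7], 155)]
lid_cream_grip [(0.86, [390.1, 236.0], 305)]
lid_blue_grip [(0.54, [324.2, 150.2], 99)]
jar_charcoal [(0.69, [311.2, 190.9], 452)]
jar_cream [(0.76, [321.0, 165.3], 160)]
jar_blue [(0.62, [372.8, 179.3], 372)]
jar_green [(0.61, [367.3, 198.6], 781)]
mat []
```

Run:
```python
import cv2
a=cv2.imread("pics/top0.png")[90:300,220:480]; cv2.imwrite("pics/topc.png",cv2.resize(a,None,fx=2.8,fy=2.8,interpolation=3))
```

```text
(no output)
```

View pics/top0.png

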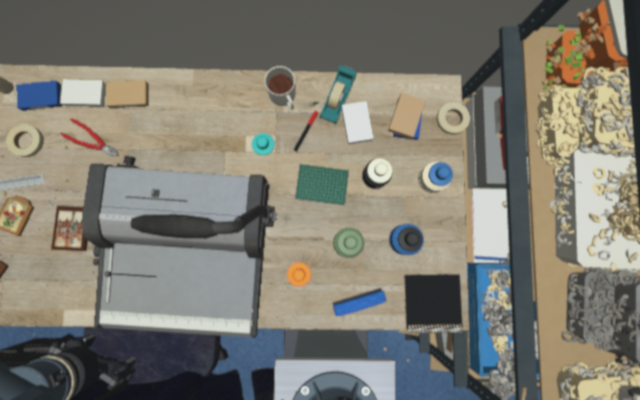

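View pics/side0.png

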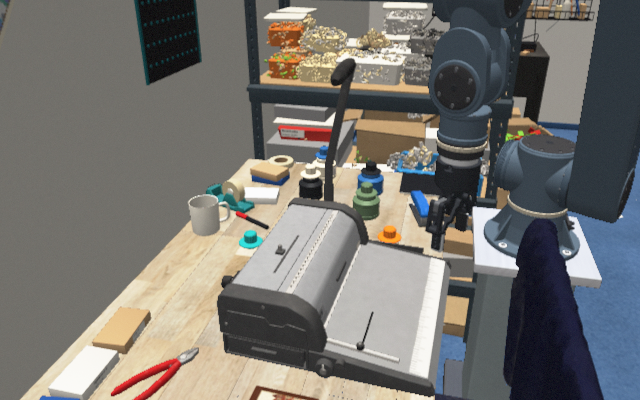

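View pics/topc.png

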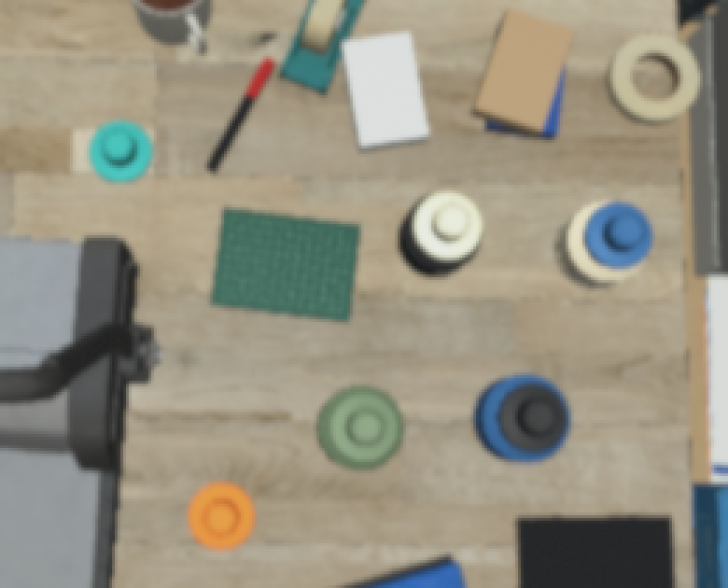

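The top view shows the cream lid at (380,170) on the charcoal jar, the blue lid at (440,174) on the cream jar and the charcoal lid at (411,237) on the blue jar. The green jar is at (349,242) and the mat at (322,184). The orange (299,274) and turquoise (263,144) lids stand alone on the table, so they are the look-alikes. The cream lid meant is the cream one at (380,170).

```bash
cat > h.py <<'E'
from cell import telemetry, cams
import cv2, numpy as np
from scipy.spatial.transform import Rotation as Ro
def px2w(c,uv,z):
    f=200/np.tan(np.radians(c["vfov"])/2); T=np.array(c["world_from_camera"])
    d=T[:3,:3]@np.array([(uv[0]-c["cx"])/f,(uv[1]-c["cy"])/f,1]); o=T[:3,3]
    return (o+d*(z-o[2])/d[2])
def w2px(c,p):
    f=200/np.tan(np.radians(c["vfov"])/2); T=np.array(c["world_from_camera"])
    q=T[:3,:3].T@(np.array(p)-T[:3,3]); return np.array([c["cx"]+f*q[0]/q[2],c["cy"]+f*q[1]/q[2]])
def tool():
    s=telemetry.read_state(); q=s["orientation"]; R=Ro.from_quat([q[1],q[2],q[3],q[0]]).as_matrix()
    return np.array(s["eef_pos"]),R,s
def rows(target):  # shift in units of 30 mm in tool axes
    p,R,s=tool(); return np.round(R.T@(np.array(target)-p)/.03,2)
E
python3 - <<'E'
from h import *
c=cams.get_calibration("top")
for n,uv,z in [("cream lid flange",(380,170.5),.083),("blue lid fl",(440,174.5),.083),("char lid fl",(411.5,237.5),.076),("green",(349,242),.076),("mat",(322,184),.003),("orange",(299,274),.014),
 ("mach FR",(255,335),.15),("mach FR0",(255,335),.0),("mach FL",(97,330),.15),("mach BR",(265,178),.15),("lever top",(140,225),.52),("lever base",(265,215),.2),("TCP?",(100,370),.21),("tray",(432,300),.0)]:
    print(n,np.round(px2w(c,uv,z),3))
s=cams.get_calibration("side")
for n,uv,z in [("mach FR top",(445,270),.1),("mach FR base?",(432,385),.0)]: print(n,np.round(px2w(s,uv,z),3))
print(w2px(s,tool()[0]))
w=np.array(cams.get_calibration("wrist")["world_from_camera"]);p,R,_=tool()
print("cam in tool",np.round(R.T@w[:3,:3],2),np.round(R.T@(w[:3,3]-p),3),cams.get_calibration("wrist")["vfov"]); print(np.round(R,3))
E
```

```text
cream lid flange [ 0.648 -0.108  0.083]
blue lid fl [ 0.64  -0.265  0.083]
char lid fl [ 0.475 -0.19   0.076]
green [ 0.461 -0.028  0.076]
mat [0.623 0.041 0.003]
orange [0.374 0.1   0.014]
mach FR [0.244 0.194 0.15 ]
mach FR0 [0.211 0.214 0.   ]
mach FL [0.251 0.554 0.15 ]
mach BR [0.61  0.183 0.15 ]
lever top [0.473 0.31  0.52 ]
lever base [0.517 0.174 0.2  ]
TCP? [0.182 0.509 0.21 ]
tray [ 0.309 -0.263  0.   ]
mach FR top [0.227 0.353 0.1  ]
mach FR base? [0.235 0.586 0.   ]
[446.21569908 256.24277398]
cam in tool [[ 0.   -0.96 -0.28]
 [ 1.    0.    0.  ]
 [-0.   -0.28  0.96]] [ 0.071  0.001 -0.163] 66.56608492652364
[[-0.896  0.444 -0.   ]
 [ 0.444  0.896 -0.   ]
 [-0.    -0.    -1.   ]]
```

jog_arm(
  increments="0 -1 -0.3 0;0 -1 -0.3 0;0 -1 -0.3 0;0 -1 -0.3 0;0 -1 -0.3 0;0 -1 -0.3 0;0 -1 -0.3 0;-0.5 -0.8 -0.2 0.4;-1 0 0 0.75;-1 0 0 0.75",
  fingers=0,
  grip_force=40,
)

```text
time: 2.15
eef_pos: [0.1936, 0.2214, 0.2796]
orientation: [0.0, 0.356, 0.935, 0.001]
ft_force: [-0.1, 1.2, -0.3]
opening: 0.0855
grip_force: 0.0
```

jog_arm(
  increments="-1 0 0 0.72;-1 0 0 0.72;-1 0 0 0.72;-1 0 0 0.72;-1 0 0 0.72;-1 0 0 0.72;-1 0 0 0.72;-1 0.3 0 0.7;-1 0.6 0 0.6;-0.6 1 0 0.3",
)

```text
time: 3.4
eef_pos: [0.3615, -0.0323, 0.2796]
orientation: [0.0, 0.736, 0.677, 0.0]
ft_force: [0.4, 0.2, -0.1]
opening: 0.0855
grip_force: 0.0
```

```bash
python3 -c "
from h import *
print(rows([.648,-.108,.2]))"
```

```text
[-1.71  9.73  2.66]
```

jog_arm(
  increments="-0.17 0.97 0.2 0;-0.17 0.97 0.2 0;-0.17 0.97 0.2 0;-0.17 0.97 0.3 0;-0.17 0.97 0.3 0;-0.17 0.97 0.3 0;-0.17 0.97 0.3 0;-0.17 0.97 0.3 0;-0.17 0.97 0.3 0;-0.17 0.97 0.2 0",
)

```text
time: 4.65
eef_pos: [0.648, -0.1057, 0.2006]
orientation: [-0.0, 0.735, 0.678, -0.0]
ft_force: [-0.2, -1.0, -0.0]
opening: 0.0858
grip_force: 0.0
```

```bash
cat > w.py <<'E'
from h import *
import sys
def look(name,labels):
    p,R,s=tool(); c=cams.get_calibration("wrist"); im=cams.capture("wrist"); cv2.imwrite(f"pics/{name}.png",im[:,:,::-1])
    print("tcp",np.round(p,4),"t",s["time"])
    out={}
    for l in labels:
        for d in cams.regions_of("wrist",l):
            if d["score"]<.2: continue
            m=d["region"].astype(np.uint8); ct=max(cv2.findContours(m,0,2)[0],key=cv2.contourArea)
            (cx,cy),r=cv2.minEnclosingCircle(ct)
            print(l,round(float(d["score"]),2),np.round(d["location"],1),"circ",round(cx,1),round(cy,1),round(r,1),int(m.sum()))
    return c,im
E
python3 - <<'E'
from w import *
c,im=look("w1",["lid_cream_grip","jar_charcoal"])
E
```

```text
tcp [ 0.648  -0.1057  0.2006] t 4.65
lid_cream_grip 0.81 [321.8 189.3] circ 322.1 186.1 33.2 3361
lid_cream_grip 0.58 [40.4  8.8] circ 36.0 4.5 31.3 1370
jar_charcoal 0.8 [326.  152.2] circ 322.3 175.9 36.4 1021
```

View pics/w1.png

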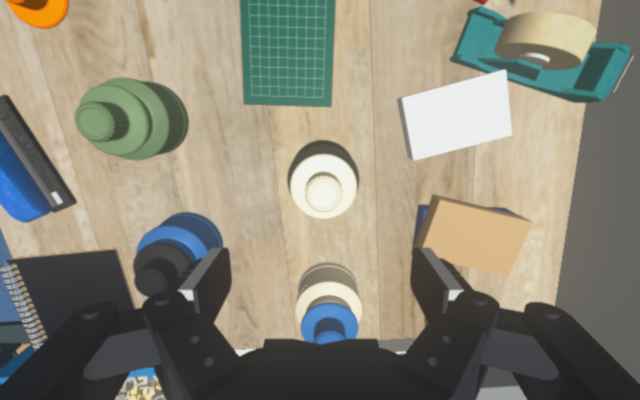

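Run:
```python
from h import *
c=cams.get_calibration("wrist")
for n,uv,z in [("cream flange",(322.1,186.1),.081),("cream knobtop",(323,193.5),.109),("blue knob",(330,322),.109),("char flange",(170,262),.076),("green fl",(145,119),.09),("mat",(288.5,48),.003)]: print(n,np.round(px2w(c,uv,z),4))
print(rows([*px2w(c,(322.1,186.1),.081)[:2],.086]))
im=cv2.imread("pics/w1.png"); cv2.imwrite("pics/w1c.png",cv2.resize(im[130:240,260:390],None,fx=5,fy=5,interpolation=2))
```

```text
cream flange [ 0.6487 -0.1045  0.081 ]
cream knobtop [ 0.6494 -0.1041  0.109 ]
blue knob [ 0.6459 -0.2354  0.109 ]
char flange [ 0.4836 -0.1744  0.076 ]
green fl [ 0.5003 -0.03    0.09  ]
mat [0.6235 0.0316 0.003 ]
[0.04 0.04 3.8 ]
```

View pics/w1c.png

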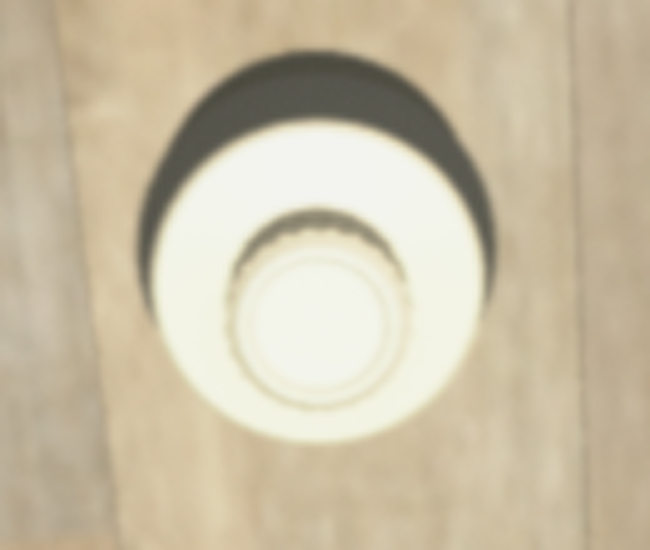

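The crop confirms it: a cream lid at about (323,186) on the near-black jar. Going down to grasp it.

jog_arm(
  increments="0.02 0.06 0.9 0;0 0 0.9 0;0 0 0.9 0;0 0 0.6 0;0 0 0.35 0;0 0 0.13 0;0 0 0 0",
)

```text
time: 5.68
eef_pos: [0.6491, -0.105, 0.0884]
orientation: [0.0, 0.735, 0.678, 0.0]
ft_force: [0.8, -1.3, 1.2]
opening: 0.0855
grip_force: 0.0
```

jog_arm(
  increments="0 0 0 0;0 0 0 0;0 0 0 0;0 0 0 0;0 0 0 0;0 0 0 0",
  fingers=1,
  grip_force=40,
)

```text
time: 6.42
eef_pos: [0.649, -0.105, 0.0878]
orientation: [-0.0, 0.735, 0.678, -0.0]
ft_force: [0.3, -0.2, -0.3]
opening: -0.0
grip_force: 0.0
```

Run:
```python
from w import *
c,im=look("w2",["lid_cream_grip","jar_charcoal"])
cv2.imwrite("pics/w2c.png",cv2.resize(im[100:380,180:480,::-1],None,fx=2,fy=2))
```

```text
tcp [ 0.649  -0.105   0.0878] t 6.425
lid_cream_grip 0.69 [323.4 225.3] circ 321.1 232.2 53.2 5979
jar_charcoal 0.97 [324.4 175.9] circ 321.3 208.0 54.8 2722
```

View pics/w2c.png

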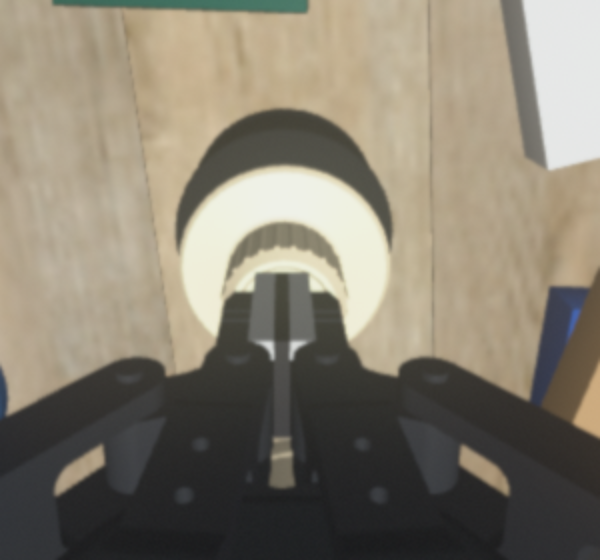

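Run:
```python
from w import *
p,R,s=tool(); c=cams.get_calibration("wrist")
print(w2px(c,p), w2px(c,p+[0,0,.019]),w2px(c,p+[0,0,.021]),np.round(px2w(c,(322.5,236),.083),4))
print(s["opening"],s["grip_force"],s["joint_pos"])
print(np.array(c["world_from_camera"]).round(3))
```

```text
[321.07229614 238.07056351] [321.12987723 252.96383886] [321.13672084 254.73393169] [ 0.6498 -0.1059  0.083 ]
1.2700497288581823e-05 0.0 [-1.60397798e-01  5.21051053e-01  1.05570488e-01  1.15536750e+00
 -9.97203967e-05  1.49182968e+00]
[[ 0.997 -0.078 -0.023  0.655]
 [-0.081 -0.957 -0.278 -0.033]
 [-0.     0.279 -0.96   0.251]
 [ 0.     0.     0.     1.   ]]
```

The wrist crop shows the shut fingertips at crop (282,273) lying in front of the cream knob, so the grasp closed on nothing. A side crop should show the fingertip height.

Run:
```python
from w import *
p,R,s=tool(); c=cams.get_calibration("side"); im=cams.capture("side")
print(w2px(c,p),w2px(c,[.6495,-.105,.109]),w2px(c,[.6495,-.105,.083]),s["time"])
cv2.imwrite("pics/s2.png",cv2.resize(im[90:230,240:400,::-1],None,fx=4,fy=4,interpolation=2))
```

```text
[309.74697195 172.34777387] [309.51003395 166.06857884] [309.62436648 173.74759826] 6.575
```

View pics/s2.png

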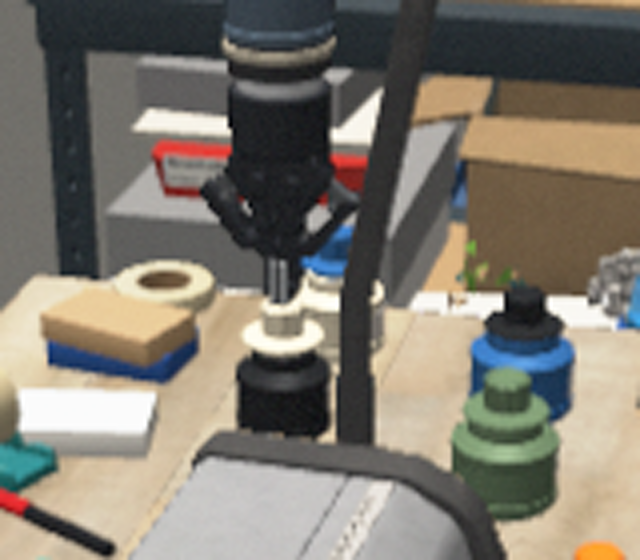

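The side crop shows the shut fingertips at pixel (310,165.5), right at the knob's top. The TCP projects to row 172, so the tips stand about 20 mm behind the reported TCP. I'll open and go down about 21 mm more.

jog_arm(
  increments="0 0 0 0;0 0 0 0;0 0 0 0;0 0 0 0;0 0 0 0;0 0 0.2 0;0 0 0.3 0;0 0 0.2 0;0 0 0 0",
  fingers=0,
)

```text
time: 7.75
eef_pos: [0.6485, -0.1049, 0.0659]
orientation: [-0.001, 0.735, 0.678, -0.0]
ft_force: [0.5, -0.5, -0.6]
opening: 0.0858
grip_force: 0.0
```

jog_arm(
  increments="0 0 0 0;0 0 0 0;0 0 0 0;0 0 0 0;0 0 0 0;0 0 0 0",
  fingers=1,
  grip_force=40,
)

```text
time: 8.5
eef_pos: [0.6495, -0.1051, 0.0672]
orientation: [0.0, 0.735, 0.678, 0.0]
ft_force: [0.9, -0.2, 3.5]
opening: 0.0325
grip_force: 39.6
```

Gripped (opening 32.5 mm, 40 N). Lifting now.

jog_arm(
  increments="0 0 -0.3 0;0 0 -0.7 0;0 0 -0.9 0;0 0 -0.9 0;0 0 -0.6 0;0 0 0 0",
)

```text
time: 9.25
eef_pos: [0.6496, -0.1051, 0.1703]
orientation: [0.001, 0.735, 0.678, 0.001]
ft_force: [0.1, -0.3, -1.2]
opening: 0.0327
grip_force: 39.8
```

Run:
```python
from w import *
c,im=look("w3",["lid_cream_grip","jar_charcoal","mat"])
t=tool(); print(t[2]["opening"],t[2]["ft_force"], rows([.623,.041,.10]))
cv2.imwrite("pics/w3c.png",im[0:400,100:560,::-1])
```

```text
tcp [ 0.6496 -0.1051  0.1703] t 9.25
lid_cream_grip 0.78 [320.4 241.6] circ 320.7 244.5 58.8 8335
lid_cream_grip 0.56 [19.4  6. ] circ 18.5 9.0 20.6 667
jar_charcoal 0.76 [322.3 175.5] circ 320.7 183.3 40.4 3299
mat 0.66 [282.4  50.2] circ 280.5 51.6 72.9 10622
0.032292700600415045 [-0.40443744 -0.55472837 -0.30579351] [ 4.78 -1.23  2.26]
```

View pics/w3c.png

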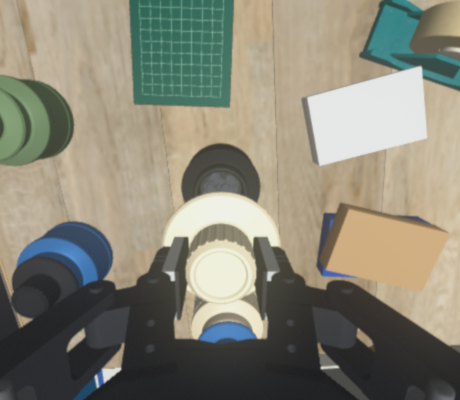

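The wrist view shows the lid held level, with the charcoal jar's mouth open below at (320,180) and the mat at (280,50). Setting the lid on the mat.

jog_arm(
  increments="0.8 -0.24 0 0;0.9 -0.24 0 0;0.9 -0.24 0.3 0;0.9 -0.24 0.8 0;0.9 -0.24 0.9 0;0 0 1 0;0 0 1 0;0 0 0.6 0;0 0 0.2 0;0 0 0.2 0",
)

```text
time: 10.7
eef_pos: [0.6239, 0.03, 0.0189]
orientation: [0.0, 0.735, 0.678, 0.0]
ft_force: [-0.2, 0.8, 0.1]
opening: 0.0324
grip_force: 39.8
```

jog_arm(
  increments="0 0 0.2 0;0 0 0.15 0;0 0 0.1 0;0 0 0.1 0;0 0 0 0",
)

```text
time: 11.32
eef_pos: [0.624, 0.0294, 0.0023]
orientation: [0.0, 0.735, 0.678, 0.0]
ft_force: [0.5, 0.5, -0.3]
opening: 0.0324
grip_force: 39.8
```

jog_arm(
  increments="0 0 0.05 0;0 0 0.05 0;0 0 0 0",
)

```text
time: 11.7
eef_pos: [0.6242, 0.0294, 0.002]
orientation: [0.001, 0.735, 0.678, 0.001]
ft_force: [-7.8, -0.2, 24.6]
opening: 0.0326
grip_force: 42.3
```

jog_arm(
  increments="0 0 0.05 0;0 0 0.03 0;0 0 0 0",
)

```text
time: 12.08
eef_pos: [0.6243, 0.0294, 0.0019]
orientation: [0.001, 0.735, 0.678, 0.001]
ft_force: [-14.3, -1.0, 45.1]
opening: 0.0327
grip_force: 44.3
```

jog_arm(
  increments="0 0 -0.15 0;0 0 0 0",
)

```text
time: 12.32
eef_pos: [0.6245, 0.0295, 0.0021]
orientation: [0.001, 0.735, 0.678, 0.001]
ft_force: [-2.4, 0.5, 13.6]
opening: 0.0321
grip_force: 41.1
```

jog_arm(
  increments="0 0 0 0;0 0 0 0;0 0 0 0;0 0 0 0;0 0 -0.3 0;0 0 -0.8 0;0 0 -1 0;0 0 -1 0;0 0 -1 0;0 0 -1 0",
  fingers=0,
)

```text
time: 13.58
eef_pos: [0.6239, 0.0294, 0.1562]
orientation: [0.0, 0.735, 0.678, 0.0]
ft_force: [0.1, 0.5, -0.3]
opening: 0.0853
grip_force: 0.0
```

Run:
```python
from w import *
c,im=look("w4",["lid_cream_grip"])
print(tool()[2]["joint_pos"].round(2) if hasattr(tool()[2]["joint_pos"],"round") else tool()[2]["joint_pos"])
print(rows([.475,-.19,.19]))
```

```text
tcp [0.6239 0.0294 0.1562] t 13.575
lid_cream_grip 0.74 [325.5 185.3] circ 321.2 181.8 31.3 3022
lid_cream_grip 0.71 [ 63.1 127.9] circ 59.5 132.5 38.5 3714
lid_cream_grip 0.57 [424.4   4.7] circ 426.0 0.5 23.0 354
[ 0.05  0.43  0.13  1.27 -0.    1.7 ]
[-7.7  -4.41 -1.08]
```

jog_arm(
  increments="-0.96 -0.55 -0.3 0;-0.96 -0.55 -0.3 0;-0.96 -0.55 -0.3 0;-0.96 -0.55 -0.2 0;-0.96 -0.55 0 0;-0.96 -0.55 0 0;-0.97 -0.55 0 0;-0.97 -0.55 0 0;0 0 0 0",
)

```text
time: 14.8
eef_pos: [0.4723, -0.1913, 0.1874]
orientation: [-0.0, 0.736, 0.677, -0.0]
ft_force: [0.6, 0.3, -0.4]
opening: 0.0855
grip_force: 0.0
```

Run:
```python
from w import *
c,im=look("w5",["lid_charcoal_grip","jar_blue"])
print([w2px(c,[.475,-.19,z]).round(1) for z in (.072,.102)])
cv2.imwrite("pics/w5c.png",cv2.resize(im[100:300,200:440,::-1],None,fx=3,fy=3,interpolation=2))
```

```text
tcp [ 0.4723 -0.1913  0.1874] t 14.8
lid_charcoal_grip 0.97 [323.3 179.6] circ 320.4 180.0 34.6 3599
lid_charcoal_grip 0.6 [321.7 146.8] circ 320.2 172.8 42.8 1844
jar_blue 0.8 [319.6 145.2] circ 319.7 173.2 42.4 1759
[array([323.7, 186.7]), array([324. , 195.4])]
```

View pics/w5c.png

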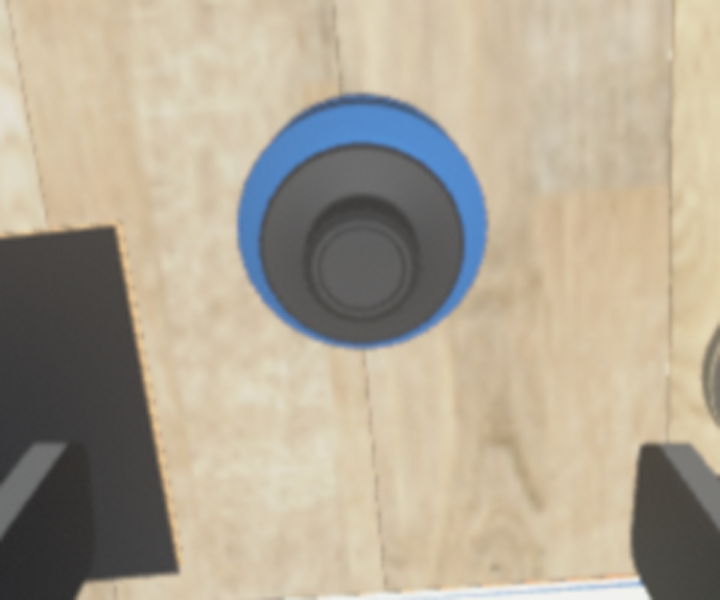

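The crop shows the charcoal lid with its flange centre at about (320.7,181) on the blue jar.

Run:
```python
from w import *
c=cams.get_calibration("wrist")
a=px2w(c,(320.7,181.2),.076);b=px2w(c,(320.3,189.7),.102);print(a,b)
t=(a+b)/2; print(rows([t[0],t[1],.061]))
```

```text
[ 0.47426218 -0.18191105  0.076     ] [ 0.47380903 -0.18315624  0.102     ]
[ 0.24 -0.01  4.21]
```

jog_arm(
  increments="0.24 0 0.9 0;0 0 0.9 0;0 0 0.9 0;0 0 0.6 0;0 0 0.5 0;0 0 0.3 0;0 0 0.13 0;0 0 0 0",
)

```text
time: 15.95
eef_pos: [0.4743, -0.1829, 0.0607]
orientation: [0.0, 0.735, 0.678, 0.0]
ft_force: [-0.4, -0.1, 0.8]
opening: 0.0854
grip_force: 0.0
```

jog_arm(
  increments="0 0 0 0;0 0 0 0;0 0 0 0;0 0 0 0;0 0 0 0;0 0 0 0",
  fingers=1,
  grip_force=40,
)

```text
time: 16.7
eef_pos: [0.4745, -0.183, 0.0609]
orientation: [0.0, 0.735, 0.678, 0.0]
ft_force: [-0.2, -0.3, 6.0]
opening: 0.0323
grip_force: 39.5
```

jog_arm(
  increments="0 0 -0.3 0;0 0 -0.7 0;0 0 -0.9 0;0 0 -0.9 0;0 0 -0.9 0;0 0 0 0",
)

```text
time: 17.45
eef_pos: [0.475, -0.1832, 0.1734]
orientation: [0.001, 0.735, 0.678, 0.001]
ft_force: [0.2, -0.2, -1.1]
opening: 0.0325
grip_force: 39.8
```

Run:
```python
from w import *
c,im=look("w6",["lid_charcoal_grip","jar_blue"])
p,R,s=tool()
print([w2px(c,p+[0,0,z]).round(1) for z in (.0,.011,.015,.02,.041)])
cv2.imwrite("pics/w6c.png",cv2.resize(im[120:320,220:420,::-1],None,fx=3,fy=3,interpolation=2))
```

```text
tcp [ 0.475  -0.1832  0.1734] t 17.45
lid_charcoal_grip 0.66 [322.5 242.3] circ 320.3 246.4 58.9 8125
jar_blue 0.78 [317.3 174.4] circ 317.5 183.3 43.8 4041
[array([318.4, 235.5]), array([318.4, 243.4]), array([318.3, 246.6]), array([318.3, 250.7]), array([318.1, 271.2])]
```

View pics/w6c.png

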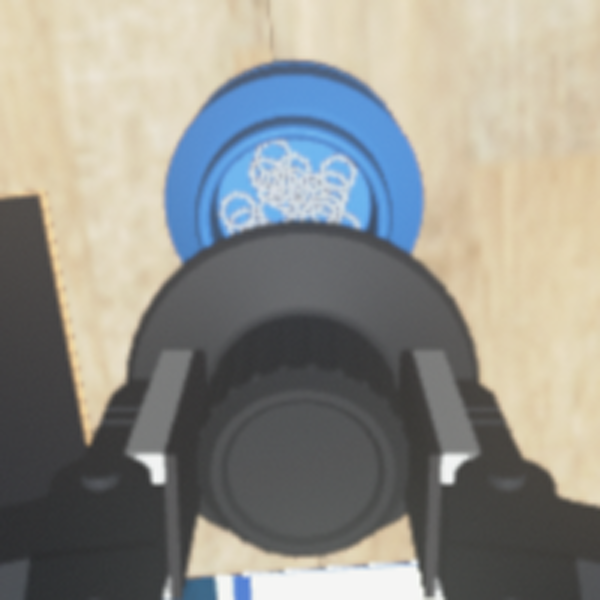

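Charcoal lid held. From the summed jogs, the charcoal jar's axis (where the cream lid was seated) is at +3.06, +5.6 tool units.

jog_arm(
  increments="0.51 0.93 0 0;0.51 0.93 0 0;0.51 0.93 0 0;0.51 0.93 0 0;0.51 0.94 0 0;0.51 0.94 0 0;0 0 0 0;0 0 0 0",
)

```text
time: 18.6
eef_pos: [0.648, -0.1051, 0.1703]
orientation: [-0.001, 0.735, 0.678, -0.001]
ft_force: [0.1, 0.8, -0.9]
opening: 0.0321
grip_force: 40.0
```

Run:
```python
from w import *
c,im=look("w7",["lid_charcoal_grip","jar_charcoal"])
a=cv2.imread("pics/w3.png")[120:320,220:420];b=im[120:320,220:420,::-1]
g=np.hstack([a,b]); g=np.clip(g.astype(float)*1.8,0,255).astype(np.uint8)
cv2.imwrite("pics/w7c.png",cv2.resize(g,None,fx=2,fy=2,interpolation=2))
```

```text
tcp [ 0.648  -0.1051  0.1703] t 18.6
lid_charcoal_grip 0.9 [322.2 239.8] circ 320.6 246.8 58.6 8078
jar_charcoal 0.57 [324.8 176. ] circ 323.0 183.4 40.0 3334
```

View pics/w7c.png

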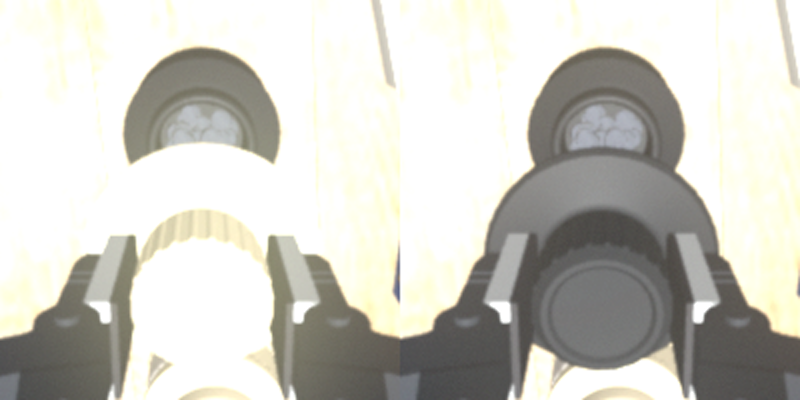

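The left half is the earlier cream lift and the right half is now. The jar is shifted about +2 px in column and the charcoal lid sits about 2.3 px lower, so I correct by +0.045, +0.06 and lower.

jog_arm(
  increments="0.045 0.06 0.5 0;0 0 0.8 0;0 0 0.8 0;0 0 0.6 0;0 0 0.3 0;0 0 0.1 0;0 0 0.1 0;0 0 0.05 0;0 0 0 0",
)

```text
time: 19.88
eef_pos: [0.6511, -0.1038, 0.0743]
orientation: [0.0, 0.735, 0.678, 0.0]
ft_force: [-0.0, -0.5, -0.4]
opening: 0.0329
grip_force: 40.0
```

jog_arm(
  increments="0 0 0.1 0;0 0 0.07 0;0 0 0.07 0;0 0 0 0",
)

```text
time: 20.38
eef_pos: [0.6508, -0.1038, 0.0666]
orientation: [-0.0, 0.735, 0.678, -0.0]
ft_force: [-0.2, -0.2, -0.9]
opening: 0.0324
grip_force: 40.0
```

jog_arm(
  increments="0 0 0.07 0;0 0 0.05 0;0 0 0.05 0;0 0 0 0",
)

```text
time: 20.88
eef_pos: [0.6509, -0.1038, 0.0615]
orientation: [-0.0, 0.735, 0.678, -0.0]
ft_force: [-0.5, -0.0, -1.2]
opening: 0.0327
grip_force: 40.0
```

jog_arm(
  increments="0 0 0.04 0;0 0 0.03 0;0 0 0 0",
)

```text
time: 21.25
eef_pos: [0.6511, -0.1039, 0.0608]
orientation: [0.0, 0.735, 0.678, 0.0]
ft_force: [-2.5, 0.5, 9.0]
opening: 0.0324
grip_force: 40.8
```

jog_arm(
  increments="0 0 0.04 0;0 0 0 0;0 0 -0.06 0;0 0 0 0",
)

```text
time: 21.75
eef_pos: [0.6512, -0.1039, 0.0608]
orientation: [0.0, 0.735, 0.678, 0.0]
ft_force: [-1.3, 0.5, 7.8]
opening: 0.0327
grip_force: 40.4
```

jog_arm(
  increments="0 0 0 0;0 0 0 0;0 0 0 0;0 0 0 0;0 0 0 0;0 0 -0.3 0;0 0 -0.8 0;0 0 -1 0;0 0 -1 0;0 0 -0.8 0",
  fingers=0,
)

```text
time: 23.0
eef_pos: [0.6512, -0.1039, 0.1794]
orientation: [0.001, 0.735, 0.678, 0.0]
ft_force: [-0.1, -0.5, -0.6]
opening: 0.0857
grip_force: 0.0
```

Run:
```python
from w import *
c,im=look("w8",["lid_charcoal_grip","jar_charcoal"])
print(tool()[2]["joint_pos"],rows([.64,-.262,.19]))
```

```text
tcp [ 0.6512 -0.1039  0.1794] t 23.0
lid_charcoal_grip 0.68 [321.6 194.1] circ 320.2 191.7 34.7 3668
jar_charcoal 0.59 [316.7 158.4] circ 317.7 181.7 38.8 1131
[-1.58132286e-01  4.82566927e-01  2.76793745e-01  1.36190945e+00
 -9.57129699e-05  1.49406316e+00] [-5.28  0.04 -0.37]
```

Charcoal lid seated on its jar. Next the blue lid.

jog_arm(
  increments="-0.88 0 -0.2 0;-0.88 0 -0.1 0;-0.88 0 0 0;-0.88 0 0 0;-0.88 0 0 0;-0.88 0.04 0 0;0 0 0 0",
)

```text
time: 24.02
eef_pos: [0.6388, -0.2638, 0.1852]
orientation: [-0.0, 0.736, 0.677, -0.0]
ft_force: [-0.1, -0.2, -0.0]
opening: 0.0854
grip_force: 0.0
```

```bash
cat >> w.py <<'E'
TC=np.array([.071,.001,-.163]); RC=np.array([[0,-.9600,-.2800],[1,0,0],[0,-.28,.96]])
def off(uv,d,c):
    """tool-frame x,y (units of 30 mm) of a pixel lying d metres along tool z (down) from the TCP"""
    f=200/np.tan(np.radians(c["vfov"])/2); v=RC@np.array([(uv[0]-c["cx"])/f,(uv[1]-c["cy"])/f,1])
    return ((TC+v*(d-TC[2])/v[2])[:2]/.03).round(3)
E
python3 - <<'E'
from w import *
c,im=look("w9",["lid_blue_grip","jar_cream"])
p,R,s=tool(); w=np.array(c["world_from_camera"]); print((R.T@w[:3,:3]).round(4).tolist(),(R.T@(w[:3,3]-p)).round(4))
# blue mask ellipse
h=cv2.cvtColor(im,cv2.COLOR_RGB2HSV); m=((h[...,0]>100)&(h[...,0]<125)&(h[...,1]>110)).astype(np.uint8); m[:, :230]=0; m[:,410:]=0; m[:100]=0;m[280:]=0
ct=max(cv2.findContours(m,0,2)[0],key=cv2.contourArea); print(cv2.fitEllipse(ct))
cv2.imwrite("pics/w9c.png",cv2.resize(im[100:280,230:410,::-1],None,fx=3,fy=3,interpolation=2))
# w8 reference: charcoal seated lid right under the TCP
print(off((320.2,191.7),p[2]-.076,c),c["cx"],c["cy"])
E
```

```text
tcp [ 0.6388 -0.2638  0.1852] t 24.025
lid_blue_grip 0.59 [323.7 194. ] circ 326.1 192.4 34.9 3709
jar_cream 0.9 [326.2 161.1] circ 325.7 181.6 40.6 1547
[[-0.0018, -0.9603, -0.2788], [1.0, -0.0015, -0.0012], [0.0008, -0.2788, 0.9603]] [ 0.0695 -0.0003 -0.1622]
((326.0843811035156, 192.23690795898438), (64.81806945800781, 66.90152740478516), 85.91828155517578)
[-0.103  0.025] 320.47664308657585 197.3732253905934
```

View pics/w9c.png

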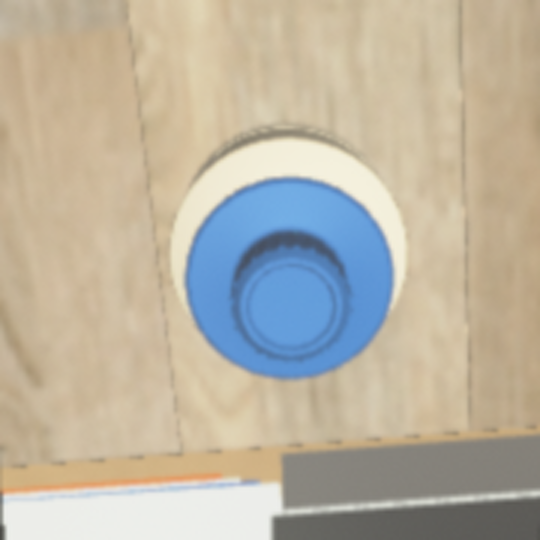

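The crop shows the blue lid with its flange centre at (326,192) on the cream jar. Against the seated charcoal lid at (320.2,191.7) as zero reference, the offset is about +5.3 mm in tool y.

jog_arm(
  increments="0 0.18 0.9 0;0 0 0.9 0;0 0 0.9 0;0 0 0.6 0;0 0 0.3 0;0 0 0.2 0;0 0 0.13 0;0 0 0 0",
)

```text
time: 25.18
eef_pos: [0.6448, -0.2622, 0.0686]
orientation: [0.0, 0.735, 0.678, 0.0]
ft_force: [-0.0, -1.6, 0.0]
opening: 0.0854
grip_force: 0.0
```

jog_arm(
  increments="0 0 0 0;0 0 0 0;0 0 0 0;0 0 0 0;0 0 0 0;0 0 0 0",
  fingers=1,
  grip_force=40,
)

```text
time: 25.92
eef_pos: [0.6443, -0.2623, 0.0683]
orientation: [-0.0, 0.735, 0.678, -0.0]
ft_force: [-3.1, -0.5, 2.1]
opening: 0.0327
grip_force: 39.8
```

jog_arm(
  increments="0 0 -0.3 0;0 0 -0.7 0;0 0 -0.9 0;0 0 -0.9 0;0 0 -0.7 0;0 0 0 0",
)

```text
time: 26.68
eef_pos: [0.646, -0.2626, 0.1755]
orientation: [0.002, 0.735, 0.678, 0.001]
ft_force: [0.0, 0.1, -0.1]
opening: 0.0328
grip_force: 39.8
```

Run:
```python
from w import *
c,im=look("w10",["lid_blue_grip","jar_cream"])
```

```text
tcp [ 0.646  -0.2626  0.1755] t 26.675
lid_blue_grip 0.71 [318.6 244. ] circ 320.3 249.2 58.2 8017
jar_cream 0.75 [319.3 179.6] circ 317.6 185.1 41.8 3805
jar_cream 0.26 [312.1  14.1] circ 310.0 0.5 41.0 2450
```

Run:
```python
from w import *
for n,cs in (("w6",slice(314,323)),("w7",slice(319,328)),("w10",slice(313,322))):
    im=cv2.imread(f"pics/{n}.png").astype(float).mean(2)[:,cs].mean(1); print(n,list(zip(range(136,192),im[136:192].astype(int))))
for n,r in (("w6",178),("w6",184),("w7",182),("w7",178),("w10",182)):
    im=cv2.imread(f"pics/{n}.png").astype(float).mean(2)[r-1:r+2].mean(0); print(n,r,list(zip(range(268,372,1),im[268:372].astype(int))))
```

```text
w6 [(136, np.int64(210)), (137, np.int64(209)), (138, np.int64(207)), (139, np.int64(189)), (140, np.int64(139)), (141, np.int64(116)), (142, np.int64(103)), (143, np.int64(98)), (144, np.int64(111)), (145, np.int64(137)), (146, np.int64(150)), (147, np.int64(152)), (148, np.int64(153)), (149, np.int64(153)), (150, np.int64(153)), (151, np.int64(153)), (152, np.int64(153)), (153, np.int64(153)), (154, np.int64(153)), (155, np.int64(155)), (156, np.int64(157)), (157, np.int64(155)), (158, np.int64(137)), (159, np.int64(108)), (160, np.int64(105)), (161, np.int64(123)), (162, np.int64(150)), (163, np.int64(168)), (164, np.int64(165)), (165, np.int64(152)), (166, np.int64(157)), (167, np.int64(178)), (168, np.int64(184)), (169, np.int64(185)), (170, np.int64(188)), (171, np.int64(195)), (172, np.int64(204)), (173, np.int64(202)), (174, np.int64(194)), (175, np.int64(196)), (176, np.int64(205)), (177, np.int64(206)), (178, np.int64(207)), (179, np.int64(204)), (180, np.int64(207)), (181, np.int64(211)), (182, np.int64(212)), (183, np.int64(208)), (184, np.int64(204)), (185, np.int64(203)
[... 13202 characters left out ...]
0, np.int64(230)), (341, np.int64(239)), (342, np.int64(241)), (343, np.int64(234)), (344, np.int64(216)), (345, np.int64(213)), (346, np.int64(234)), (347, np.int64(239)), (348, np.int64(240)), (349, np.int64(239)), (350, np.int64(239)), (351, np.int64(239)), (352, np.int64(239)), (353, np.int64(238)), (354, np.int64(238)), (355, np.int64(238)), (356, np.int64(238)), (357, np.int64(235)), (358, np.int64(215)), (359, np.int64(203)), (360, np.int64(203)), (361, np.int64(205)), (362, np.int64(207)), (363, np.int64(207)), (364, np.int64(204)), (365, np.int64(202)), (366, np.int64(201)), (367, np.int64(201)), (368, np.int64(202)), (369, np.int64(205)), (370, np.int64(206)), (371, np.int64(207))]
```

Run:
```python
from w import *
c=cams.get_calibration("wrist")
for n,uv,z,r in (("char w7",(322.6,169),.172,22.5),("blue w6",(317.5,163.4),.172,27.5),("cream w10",(317.7,168.3),.1735,25)):
    o=off(uv,z-.072,c); print(n,o-[r/30,0])
```

```text
char w7 [-0.078  0.095]
blue w6 [-0.07966667 -0.053     ]
cream w10 [-0.15033333 -0.048     ]
```

jog_arm(
  increments="0.32 -0.85 0 0;0.32 -0.85 0 0;0.32 -0.85 0 0;0.32 -0.85 0 0;0.32 -0.85 0 0;0.33 -0.86 0 0;0.33 -0.86 0 0;0 0 0 0;0 0 0 0",
)

```text
time: 27.95
eef_pos: [0.4719, -0.1802, 0.173]
orientation: [-0.0, 0.735, 0.678, -0.0]
ft_force: [0.6, 0.5, -0.5]
opening: 0.0325
grip_force: 39.9
```

```bash
cat >> w.py <<'E'
def ext(name,col,row,rng=(150,178)):
    g=cv2.imread(f"pics/{name}.png").astype(float).mean(2)
    v=g[:,col-4:col+5].mean(1); h=g[row-1:row+2].mean(0)
    from scipy.signal import find_peaks
    print("rows max",[i for i in find_peaks(v,prominence=4)[0] if rng[0]<i<rng[1]],"min",[i for i in find_peaks(-v,prominence=4)[0] if rng[0]<i<rng[1]])
    m=find_peaks(-h,prominence=8)[0]; print("cols min",[i for i in m if 270<i<300 or 335<i<370])
E
python3 - <<'E'
from w import *
c,im=look("w11",["lid_blue_grip","jar_blue"])
ext("w11",321,184); ext("w6",318,184)
E
```

```text
tcp [ 0.4719 -0.1802  0.173 ] t 27.95
lid_blue_grip 0.89 [318.6 244.5] circ 319.9 249.7 58.5 8004
jar_blue 0.95 [321.4 177.8] circ 321.7 186.5 44.3 4134
rows max [np.int64(159), np.int64(167), np.int64(175)] min [np.int64(163), np.int64(169), np.int64(177)]
cols min [np.int64(291), np.int64(296), np.int64(336), np.int64(347), np.int64(352)]
rows max [np.int64(156), np.int64(163), np.int64(172)] min [np.int64(160), np.int64(165), np.int64(174)]
cols min [np.int64(286), np.int64(291), np.int64(344), np.int64(349)]
```

jog_arm(
  increments="-0.015 0.027 0.5 0;0 0 0.8 0;0 0 0.8 0;0 0 0.6 0;0 0 0.3 0;0 0 0.1 0;0 0 0.1 0;0 0 0.05 0;0 0 0 0",
)

```text
time: 29.22
eef_pos: [0.4726, -0.1807, 0.0761]
orientation: [0.0, 0.735, 0.678, 0.0]
ft_force: [-0.1, -0.4, 0.1]
opening: 0.0325
grip_force: 40.0
```

jog_arm(
  increments="0 0 0.1 0;0 0 0.07 0;0 0 0.05 0;0 0 0 0",
)

```text
time: 29.72
eef_pos: [0.4723, -0.1806, 0.0691]
orientation: [-0.0, 0.735, 0.678, -0.0]
ft_force: [-0.3, -0.1, -1.0]
opening: 0.0326
grip_force: 40.0
```

jog_arm(
  increments="0 0 0.1 0;0 0 0.07 0;0 0 0.05 0;0 0 0 0",
)

```text
time: 30.22
eef_pos: [0.4724, -0.1806, 0.0626]
orientation: [-0.0, 0.735, 0.678, -0.0]
ft_force: [0.0, -0.5, -0.7]
opening: 0.0324
grip_force: 40.0
```

jog_arm(
  increments="0 0 0.04 0;0 0 0.04 0;0 0 0.03 0;0 0 0 0",
)

```text
time: 30.72
eef_pos: [0.4726, -0.1807, 0.0618]
orientation: [0.001, 0.735, 0.678, 0.0]
ft_force: [-9.4, 4.1, 31.0]
opening: 0.0327
grip_force: 43.0
```

jog_arm(
  increments="0 0 -0.07 0;0 0 0 0",
)

```text
time: 30.98
eef_pos: [0.4727, -0.1807, 0.0622]
orientation: [0.001, 0.735, 0.678, 0.0]
ft_force: [-4.1, 0.4, 11.0]
opening: 0.0323
grip_force: 41.0
```

jog_arm(
  increments="0 0 0 0;0 0 0 0;0 0 0 0;0 0 0 0;0 0 0 0;0 0 -0.3 0;0 0 -0.8 0;0 0 -1 0;0 0 -1 0;0 0 -0.8 0",
  fingers=0,
)

```text
time: 32.22
eef_pos: [0.4727, -0.1807, 0.1804]
orientation: [0.001, 0.735, 0.678, 0.0]
ft_force: [0.1, -0.1, 0.4]
opening: 0.0852
grip_force: 0.0
```

Run:
```python
from w import *
c,im=look("w12",["lid_blue_grip","jar_blue"])
print(rows([.6239,.0294,.15]))
```

```text
tcp [ 0.4727 -0.1807  0.1804] t 32.225
lid_blue_grip 0.8 [317.6 194.1] circ 320.1 193.4 34.6 3614
jar_blue 0.74 [319.8 159.6] circ 320.8 184.5 43.0 1839
[7.4  4.43 1.  ]
```

jog_arm(
  increments="0.92 0.55 0 0;0.92 0.55 0 0;0.92 0.55 0 0;0.92 0.56 0 0;0.92 0.56 0 0;0.93 0.56 0 0;0.93 0.56 0 0;0.93 0.57 0.2 0;0 0 0.8 0;0 0 0 0",
)

```text
time: 33.62
eef_pos: [0.6221, 0.0297, 0.1457]
orientation: [-0.002, 0.735, 0.678, -0.002]
ft_force: [-1.2, -0.4, 0.1]
opening: 0.0856
grip_force: 0.0
```

Run:
```python
from w import *
c,im=look("w13",["lid_cream_grip"])
p=tool()[0]; print(off((321.2,181.8),.1562-.017,c))
```

```text
tcp [0.6221 0.0297 0.1457] t 33.625
lid_cream_grip 0.67 [323.7 185.9] circ 323.9 184.0 32.4 3183
lid_cream_grip 0.63 [ 59.6 126.8] circ 54.4 133.8 40.2 4037
lid_cream_grip 0.52 [433.5   2.2] circ 433.5 0.0 17.5 166
[-0.021  0.058]
```

jog_arm(
  increments="0 0.07 0.8 0;0 0 0.9 0;0 0 0.9 0;0 0 0.9 0;0 0 0.7 0;0 0 0.3 0;0 0 0.15 0;0 0 0.07 0;0 0 0 0",
)

```text
time: 34.85
eef_pos: [0.6263, 0.0293, 0.0074]
orientation: [0.0, 0.735, 0.678, 0.0]
ft_force: [-0.5, -0.4, -1.3]
opening: 0.0855
grip_force: 0.0
```

jog_arm(
  increments="0 0 0 0;0 0 0 0;0 0 0 0;0 0 0 0;0 0 0 0;0 0 0 0",
  fingers=1,
  grip_force=40,
)

```text
time: 35.6
eef_pos: [0.6261, 0.0293, 0.0072]
orientation: [0.0, 0.735, 0.678, 0.0]
ft_force: [-1.8, -0.8, 5.3]
opening: 0.0321
grip_force: 39.7
```

jog_arm(
  increments="0 0 -0.3 0;0 0 -0.7 0;0 0 -1 0;0 0 -1 0;0 0 -1 0;0 0 -1 0;0 0 -0.6 0;0 0 0 0",
)

```text
time: 36.6
eef_pos: [0.6267, 0.0293, 0.1763]
orientation: [0.001, 0.735, 0.678, 0.001]
ft_force: [0.2, 0.2, -1.0]
opening: 0.0322
grip_force: 39.7
```

Run:
```python
from w import *
c,im=look("w14",["lid_cream_grip"])
```

```text
tcp [0.6267 0.0293 0.1763] t 36.6
lid_cream_grip 0.85 [321.3 238.1] circ 320.2 240.3 57.4 8161
lid_cream_grip 0.83 [415.9   5. ] circ 416.5 0.5 27.5 712
lid_cream_grip 0.69 [ 75.5 123.6] circ 73.1 131.0 35.3 3195
```

jog_arm(
  increments="-0.97 0.13 0 0;-0.97 0.13 0 0;-0.97 0.13 0 0;-0.97 0.13 0 0;-0.97 0.13 0 0;-0.97 0.13 0 0;-0.97 0.13 0 0;-0.97 0.14 0 0;-0.97 0.14 0 0;-0.97 0.14 0 0",
)

```text
time: 37.95
eef_pos: [0.6414, -0.2648, 0.1732]
orientation: [-0.001, 0.735, 0.678, -0.001]
ft_force: [0.8, 0.6, -0.5]
opening: 0.0322
grip_force: 39.7
```

jog_arm(
  increments="0 0 0 0;0 0 0 0",
)

```text
time: 38.2
eef_pos: [0.6415, -0.2635, 0.1737]
orientation: [-0.001, 0.735, 0.678, -0.0]
ft_force: [0.3, 0.6, -0.9]
opening: 0.032
grip_force: 39.8
```

Run:
```python
from w import *
c,im=look("w15",["lid_cream_grip","jar_cream"])
ext("w10",318,182); ext("w15",320,182)
cv2.imwrite("pics/w15c.png",cv2.resize(im[130:330,220:420,::-1],None,fx=3,fy=3,interpolation=2))
```

```text
tcp [ 0.6415 -0.2635  0.1737] t 38.2
lid_cream_grip 0.85 [320.9 236.9] circ 320.1 239.9 57.3 8072
jar_cream 0.78 [326.2 175.2] circ 323.4 184.6 42.2 3371
rows max [np.int64(161), np.int64(168)] min [np.int64(164)]
cols min [np.int64(273), np.int64(291), np.int64(296), np.int64(339), np.int64(345)]
rows max [np.int64(160), np.int64(168), np.int64(172)] min [np.int64(164), np.int64(170)]
cols min [np.int64(278), np.int64(296), np.int64(345), np.int64(351)]
```

View pics/w15c.png

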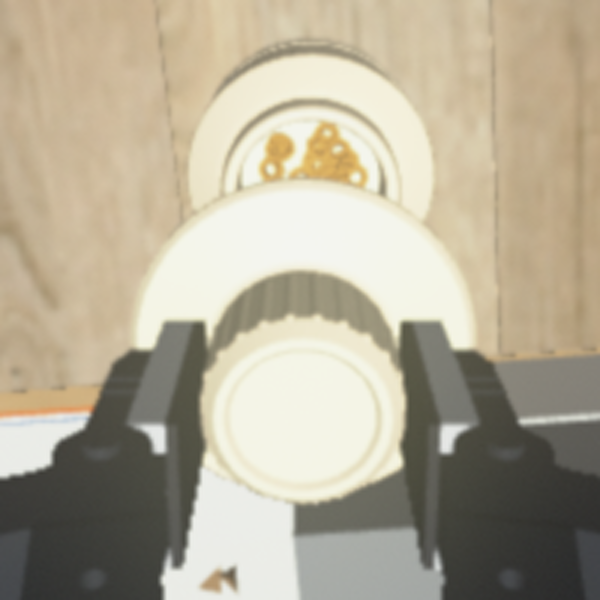

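Run:
```python
from w import *
c=cams.get_calibration("wrist")
def edge(n,col=320):
    g=cv2.GaussianBlur(cv2.imread(f"pics/{n}.png").astype(float).mean(2),(1,1),0)[:,col-3:col+4].mean(1); d=np.abs(np.diff(g)); return [(i,int(d[i])) for i in range(184,206) if d[i]>12]
for n in ("w7","w11","w15"): print(n,edge(n))
for n,fr,d,jr,z,r in (("w7",196,-.015,169,.172,22.5),("w15",190,-.010,168,.1737,25)):
    print(n,off((321,fr),d,c)[0]-32/30, off((321,jr),z-.072,c)[0]-r/30)
```

```text
w7 [(192, 17), (193, 13), (197, 12)]
w11 [(195, 21), (196, 38), (200, 14)]
w15 [(185, 15), (189, 32)]
w7 -0.1146666666666667 -0.07799999999999996
w15 -0.05466666666666664 -0.14233333333333342
```

The crop shows the held cream lid above the cream jar's mouth at about (323.5,180). I correct by −0.075, +0.085 and lower.

jog_arm(
  increments="-0.075 0.085 0.3 0;0 0 0.8 0;0 0 0.8 0;0 0 0.6 0;0 0 0.3 0;0 0 0.15 0;0 0 0.1 0;0 0 0 0",
)

```text
time: 39.35
eef_pos: [0.6445, -0.2665, 0.0836]
orientation: [0.0, 0.735, 0.678, 0.0]
ft_force: [-0.7, 0.6, -1.1]
opening: 0.0323
grip_force: 39.8
```

jog_arm(
  increments="0 0 0.1 0;0 0 0.07 0;0 0 0.05 0;0 0 0.05 0;0 0 0 0",
)

```text
time: 39.98
eef_pos: [0.6443, -0.2664, 0.0751]
orientation: [-0.0, 0.735, 0.678, -0.0]
ft_force: [0.5, 0.7, -0.5]
opening: 0.0321
grip_force: 39.8
```

jog_arm(
  increments="0 0 0.06 0;0 0 0.06 0;0 0 0.04 0;0 0 0 0",
)

```text
time: 40.48
eef_pos: [0.6443, -0.2664, 0.0703]
orientation: [-0.0, 0.735, 0.678, -0.0]
ft_force: [0.2, 0.3, -1.0]
opening: 0.0325
grip_force: 39.8
```

jog_arm(
  increments="0 0 0.06 0;0 0 0.05 0;0 0 0.03 0;0 0 0 0",
)

```text
time: 40.98
eef_pos: [0.6443, -0.2664, 0.0662]
orientation: [0.0, 0.735, 0.678, -0.0]
ft_force: [-0.9, 0.5, 0.2]
opening: 0.0324
grip_force: 39.8
```

jog_arm(
  increments="0 0 0.03 0;0 0 0.03 0;0 0 0 0",
)

```text
time: 41.35
eef_pos: [0.6445, -0.2665, 0.0659]
orientation: [0.001, 0.735, 0.678, 0.0]
ft_force: [-3.9, 1.2, 9.5]
opening: 0.0325
grip_force: 40.7
```

Contact at 65.9 mm, where 66 was expected, so the lid is seated. I press lightly, release, and retreat for a check.

jog_arm(
  increments="0 0 0.04 0;0 0 0 0;0 0 -0.07 0;0 0 0 0",
)

```text
time: 41.85
eef_pos: [0.6446, -0.2666, 0.0659]
orientation: [0.0, 0.735, 0.678, 0.0]
ft_force: [-0.8, 1.0, 8.2]
opening: 0.0322
grip_force: 40.3
```

jog_arm(
  increments="0 0 0 0;0 0 0 0;0 0 0 0;0 0 0 0;0 0 0 0;0 0 -0.3 0;0 0 -0.8 0;0 0 -1 0;0 0 -1 0;0 0 -0.7 0",
  fingers=0,
)

```text
time: 43.1
eef_pos: [0.6448, -0.2666, 0.1818]
orientation: [0.001, 0.735, 0.678, 0.0]
ft_force: [0.1, 0.1, -0.5]
opening: 0.0853
grip_force: 0.0
```

jog_arm(
  increments="0 -0.7 -1 0;0 -0.9 -1 0;0 -1 -0.8 0;0 -1 -0.5 0;0 -1 0 0;0 -1 0 0;0 -1 0 0;0 -0.8 0 0;0 0 0 0",
)

```text
time: 44.22
eef_pos: [0.422, -0.2483, 0.2797]
orientation: [0.001, 0.736, 0.677, 0.0]
ft_force: [0.5, 0.2, -0.5]
opening: 0.085
grip_force: 0.0
```

Run:
```python
from w import *
im=cams.capture("side"); a=im[130:230,270:410,::-1]
t=cams.capture("top"); b=t[140:240,330:470,::-1]
cv2.imwrite("pics/end.png",cv2.resize(np.vstack([a,b]),None,fx=3,fy=3,interpolation=2)[:600])
s=tool()[2]; print(s["time"],s["eef_pos"],s["ft_force"])
```

```text
44.325 [ 0.42357741 -0.24855092  0.27909428] [-1.5147462  -0.70159942  0.37117503]
```

View pics/end.png

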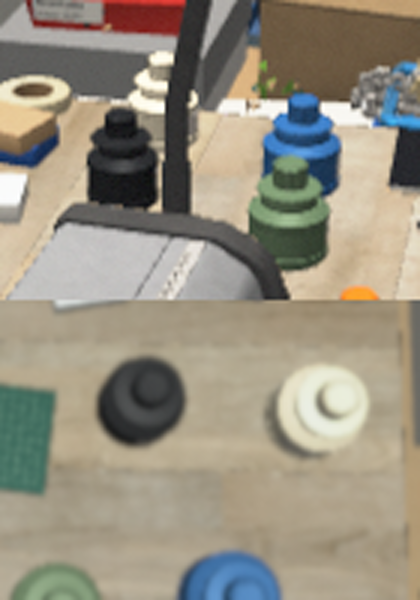

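The final crops show charcoal on charcoal (side view, about (310,182)), cream on cream ((323,165)) and blue on blue ((371,178)). All three sit flat and upright, and the green jar has not moved.

```bash
python3 -c "
from cell import ticket
print(ticket.job_done())"
```

```text
the job is handed in; nothing more can be done
None
```

I put the charcoal, cream and blue lids back on the jars of their own colour and handed the job in at about 44 s of the 96 s; contact heights and final pictures show them seated flat, all jars upright and the green jar untouched.

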